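# Slide the power module home and shut the lapped doors

## Robot

A 6-joint arm with a two-finger parallel gripper is mounted at the origin on the work surface. World frame = base frame: x ahead of the robot, y to its left, z up, the work surface at z = 0. Lengths are in m, angles in rad, forces in N, time in s.
With the tool pointing down it reaches from about 0.35 to 0.8 m from the base axis. Payload 7.3 kg.
Tool frame: the origin (TCP) lies at the very end of the fingers, on their centre line; the grasp point (between the pads) lies 19 mm behind it; z points along the fingers, y is the direction in which the jaws open and shut (so a half turn about z gives the same grasp; the last joint's range is limited). The gripper opens to 85 mm and grips with 20 to 120 N. Pads are 22 mm wide; open, the fingers measure 114 mm over their backs; the gripper's body (76 mm by 85 mm) begins 54 mm behind the grasp point. The pads swing forward as they close: fully open they stand 13 mm farther back than shut.
Start: joints at [-1.417, 0.342, 1.524, -0, 1.275, -0.146], TCP at [0.155, -0.502, 0.231] pointing down, gripper open.
Joint ranges: [-2.53, 2.53], [-0.77, 2.02], [0.04, 2.7], [-1, 4.14], [0.28, 2.66], [-3.11, 3.11]. Speed limits (rad/s): [2.57, 2.57, 3.14, 3.14, 3.14, 3.14].

## Interface

Orientations are given as [roll, pitch, yaw] about the fixed x, y, z axes, in that order (R = Rz(yaw) Ry(pitch) Rx(roll)).
In Python, from bench import manip, camera, camera_model gives the robot as it stands.
- The arm moves only by the shell command python3 -m handwheel 'ROWS'. ROWS is JSON, a list of rows, each a list of 7 numbers: the shift along the tool's x, y, z in m, then the turn, a rotation vector about the tool's x, y, z in rad, then the closure, from -1 (fully open) to 1 (shut). A call has 1 to 8 rows; each row shifts and turns the commanded pose from where the row before left it, along the tool's axes as they then stand; what a row does not reach is not made up. A row lasts 1/10 s, in which the tool goes at most 50 mm and 8.59 degrees, less where a joint would pass 70% of its speed; a pose out of reach is approached as far as the arm can. A call with a gripper value outside its range is refused whole. The fingers move at their own pace and stop on an object; the grip force is fixed at half the most. Time passes only in rows, so rows that do not move let the fingers close. It gives the time, the measured TCP pose, the force and the opening at its end, in the units of the state.
- manip.get_state(): the state, without advancing time (a new reading comes with each control period).
- camera(name): name is "scene" or "top" or "wrist"; returns the picture (400x640x3 uint8, blue, green, red); there is no depth.
- camera_model(name): a dict with "intrinsics" (3x3 intrinsics, pixels), "world_to_cam" (4x4, takes a point from world to camera coordinates); the wrist camera has in their place "tool_from_camera" (4x4, takes a point from camera to tool coordinates, whose origin is the TCP and whose axes are the flange's). Camera axes: x right, y down, z forward; pixel columns grow to the right and rows downward; lengths in m; the calibration is good to about 2 mm. A picture is of the moment at which its call begins: read the wrist's pose just before it. camera_model takes no time and is no camera call.
- manip.sign_off(): hands the job in, once; it reports no verdict.
The state is a dict: "time": time; "qpos": joint angles; "joint_vel": joint speeds; "joint_torque": joint torques, N m; "tcp_pos": TCP position; "tool_rot": TCP orientation; "force": force on the tool from outside, world axes, zero at the start; "ft_torque": the same for the moment, N m; "opening": finger opening in m.
Only numpy, scipy, OpenCV 4.12 (cv2) and the standard library are available. Lean on these libraries where they do the work, as an engineer would, in place of code of your own. Each camera call takes 0.05 s, during which the arm holds its last target.

## Task

Slide the power module fully home along its rail into the open-topped test bay; keep it on the rail, push it in the middle because it jams when pushed off-centre, and never force it. Then shut the bay: first the rebated door, then the door with the yellow flange, so that its flange laps over the other's edge. Leave the tools and other things lying around where they are.

Things in the scene. Friction and masses are not known exactly. Their poses are not given: they have to be found in the camera images.
- bay: Open-topped aluminium bay, fixed. Origin on the table (z = 0) below the middle of the doorway; +x leads in along the rail, +y left, +z up. Base plate 12 mm thick, 250 wide, x -160 (loading apron) to 194. Rail on the x axis, 20 wide, top at z 26. Side walls' inner faces at y -117 and 117, tops at z 122. Strap across the top only at x 130 to 160, z up to 127
- bay_stop (a point): Middle of the back wall's inner face (bay x = 182 mm, z = 67), where the module's back end comes to rest when fully home. The back wall is 12 mm thick, its top at z = 122
- module_centre (a point): Centre of the loose power module: aluminium tray, black finned heat sink; 150 long (x), 170 wide (y), 88 high, 0.5 to 1 kg; point is 56 mm above the table, axes as the bay's. Two 50 mm guide shoes under its front half straddle the rail, 1.5 mm play a side: it slides along bay x with 2 to 8 N, but binds if pushed over 30 mm off-centre. Starts partly out on the apron; home at bay x = 107 mm
- module_pad (a point): Centre of the front face of the green push pad in the middle of the module's front panel: 44 mm wide, 40 high, 10 proud of the panel. It is 85 mm to -x of module_centre and 67 mm above the table; module home: at bay x = 22 mm, inside the doorway. The two round red caps 58 mm to either side stand out 6 mm farther than the pad and are not for pushing
- door_rebated (a joint): Angle (rad) of the left (+y) leaf: 0 shut, grows as its free edge swings out to -x, at most 2.1, starts 1.5 to 2. Grey, 14 mm thick, z 32 to 122, free edge 118 mm from the hinge; the last 20 mm is a dark lip 6 mm thick, on the inner side (rebate). Stays where left, 1 to 2 N at the edge moves it. Shut: outer face at bay x = -14 mm. Cannot shut past the other's flange, so it goes first
- hinge_rebated (a point): Hinge axis (vertical) of the rebated leaf, at mid-height (z = 77 mm): bay x = -7 mm, y = +118 mm, in the middle of the leaf's thickness; does not move
- door_flanged (a joint): Angle (rad) of the right (-y) leaf: 0 shut, grows as its free edge swings out to -x, at most 2.1, starts 1.5 to 2. Grey, 14 mm thick, z 32 to 122; panel ends 116 mm from the hinge, then a yellow flange 6 mm thick on the outer side reaches 133 mm. Stays where left, 1 to 2 N at the edge moves it. Shut: outer face at bay x = -14 mm, flange over the other leaf's lip
- hinge_flanged (a point): Hinge axis (vertical) of the flanged leaf, at mid-height (z = 77 mm): bay x = -7 mm, y = -118 mm, in the middle of the leaf's thickness; does not move
- wrench: Bystander, loose: steel open-ended wrench about 160 mm long lying on the table beside the loading apron
- screwdriver: Bystander, loose: screwdriver about 180 mm long lying on the table on the other side of the loading apron
- bottle: Bystander, loose: closed white bottle with a blue cap, 64 mm across, 150 mm tall, standing beside the bay
- parts_bin: Bystander, loose: open yellow plastic bin 100 x 140 x 60 mm standing beside the bay

How it is judged:
By the outcome, as a careful person would: the job done as asked, in the order asked, and still so for the second after the job is handed in, with the robot touching nothing.
It also fails if it takes over 59 s, if anything falls off the work surface, if the arm or the gripper's body presses on something with over 40 N, if the wrist force passes 120 N, or if a joint passes its speed limit or range.

## Working session

There is one attempt and no reset: what is moved stays moved. The work goes in short steps, Python scripts to look and compute and a shell command to move; the robot and the scene stay as the last step left them, time stands still between calls to the robot, and variables do not carry over. Pictures are saved under pics/ and viewed, and the job is handed in when it is done.

```bash
mkdir -p pics; ls; python3 - <<'E'
from bench import manip,camera,camera_model
import cv2
s=manip.get_state();print(s)
for n in("scene","top"):
    cv2.imwrite(f"pics/{n}0.png",camera(n))
    print(n,camera_model(n))
print(camera_model("wrist"))
E
```

```text
pics
{'time': 0.0, 'qpos': array([-1.41700332e+00,  3.42722214e-01,  1.52502708e+00,  1.31692048e-05,
        1.27538620e+00, -1.46012029e-01]), 'joint_vel': array([ 0.00051297, -0.00205014, -0.000998  ,  0.0019052 ,  0.00092383,
       -0.00096913]), 'joint_torque': array([ 2.33551555e-04, -4.33679330e+01, -2.46011353e+01, -8.39530207e-05,
        7.80922099e-03, -7.32532158e-06]), 'tcp_pos': array([ 0.15500731, -0.50117568,  0.23062271]), 'tool_rot': array([-3.14006806e+00, -2.36932088e-04,  2.99801009e-01]), 'force': array([-0.55920193, -0.97727007,  0.07119627]), 'ft_torque': array([-0.05607772, -0.01534446,  0.03381401]), 'opening': 0.08521304277051171}
scene {'intrinsics': array([[518.74009879,   0.        , 308.85838193],
       [  0.        , 518.74009879, 204.75999115],
       [  0.        ,   0.        ,   1.        ]]), 'world_to_cam': array([[ 0.10689927,  0.99419057,  0.01255609, -0.0961076 ],
       [ 0.7632641 , -0.07396307, -0.64183906, -0.42029708],
       [-0.63718165,  0.07819574, -0.76673657,  1.52120273],
       [ 0.        ,  0.        ,  0.        ,  1.        
[... 272 characters left out ...]
383, -0.01707312, -0.06689654,  0.6188323 ],
       [ 0.06729943, -0.02422773, -0.99743862,  0.93644333],
       [ 0.        ,  0.        ,  0.        ,  1.        ]])}
{'intrinsics': array([[311.22252644,   0.        , 319.4438093 ],
       [  0.        , 311.22252644, 193.27105258],
       [  0.        ,   0.        ,   1.        ]]), 'tool_from_camera': array([[-5.60836422e-04, -9.47619904e-01, -3.19399753e-01,
         8.29743460e-02],
       [ 9.99999479e-01, -2.59134100e-04, -9.87087484e-04,
        -1.41350896e-03],
       [ 8.52616380e-04, -3.19400141e-01,  9.47619556e-01,
        -1.42795381e-01],
       [ 0.00000000e+00,  0.00000000e+00,  0.00000000e+00,
         1.00000000e+00]])}
```

View pics/scene0.png

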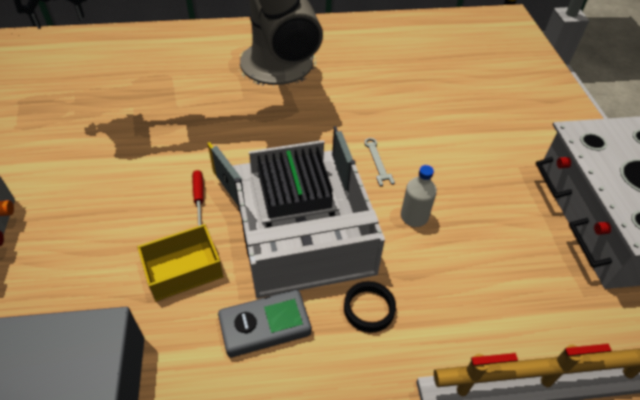

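View pics/top0.png

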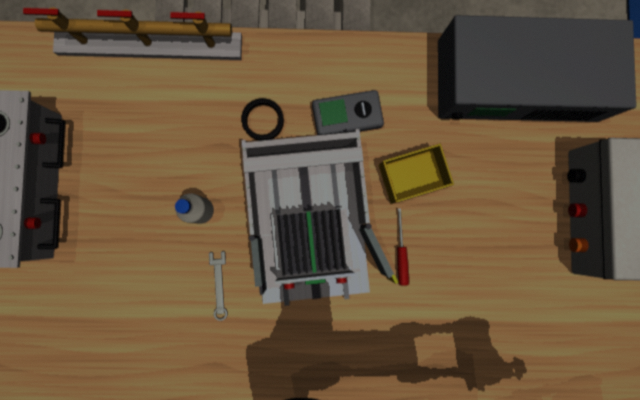

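The scene picture shows the bay opening towards the robot. The module is half out on the apron at about (290,180), and both leaves are swung out. In the top view the bay spans columns 243–370 and rows 130–300, with the module at (311,240). I'll enlarge both views to measure.

```bash
python3 - <<'E'
import cv2
a=cv2.imread("pics/top0.png")[120:310,225:425]
cv2.imwrite("pics/top0z.png",cv2.resize(a,None,fx=4,fy=3.0*4/3*0.75,interpolation=cv2.INTER_CUBIC) if 0 else cv2.resize(a,None,fx=3,fy=3,interpolation=cv2.INTER_CUBIC))
a=cv2.imread("pics/scene0.png")[115:300,195:395]
cv2.imwrite("pics/scene0z.png",cv2.resize(a,None,fx=3,fy=3,interpolation=cv2.INTER_CUBIC))
E
```

```text
(no output)
```

View pics/top0z.png

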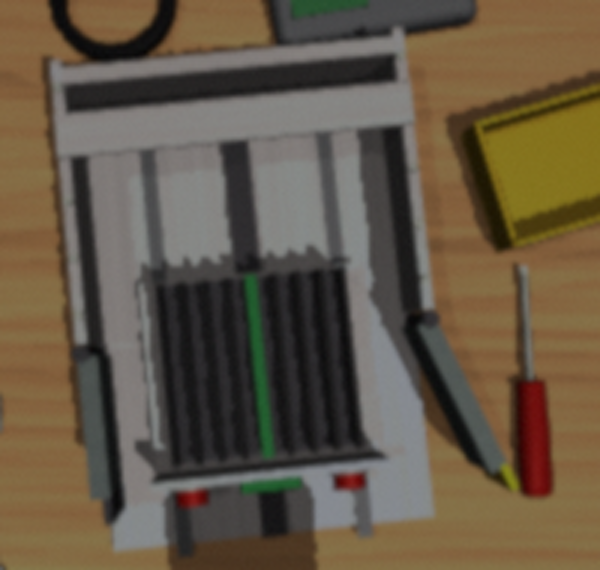

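View pics/scene0z.png

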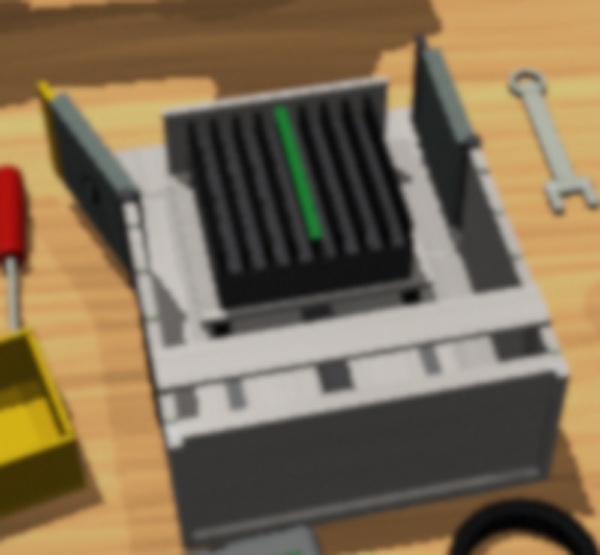

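```bash
cat > h.py <<'E'
import numpy as np, cv2
from bench import manip,camera,camera_model
def ray(n,uv):
    m=camera_model(n);T=m["world_to_cam"];R=T[:3,:3]
    d=R.T@np.linalg.solve(m["intrinsics"],[uv[0],uv[1],1.]);return -R.T@T[:3,3],d
def onz(n,uv,z):
    c,d=ray(n,uv);return c+d*(z-c[2])/d[2]
def proj(n,p):
    m=camera_model(n);T=m["world_to_cam"];q=m["intrinsics"]@(T[:3,:3]@np.asarray(p)+T[:3,3]);return q[:2]/q[2]
def tw(z,y): # zoom
    return ((z+.5)/3+225-.5,(y+.5)/3+120-.5)
def sw(z,y): return ((z+.5)/3+195-.5,(y+.5)/3+115-.5)
E
python3 - <<'E'
from h import *
from scipy.optimize import least_squares
C=[("top",tw(48,60),(194,125,122)),("top",tw(403,30),(194,-125,122)),("top",tw(115,550),(-160,125,12)),("top",tw(435,515),(-160,-125,12)),
("top",tw(410,125),(130,-125,127)),("top",tw(62,158),(130,125,127)),
("scene",sw(190,542),(194,-125,0)),("scene",sw(545,475),(194,125,0)),
("scene",sw(160,385),(160,-125,127)),("scene",sw(550,318),(160,125,127))]
W=[(onz(n,uv,p[2]/1000),np.array(p)/1000) for n,uv,p in C]
def f(v):
    c,s=np.cos(v[2]),np.sin(v[2])
    return np.concatenate([[w[0]-v[0]-c*p[0]+s*p[1],w[1]-v[1]-s*p[0]-c*p[1]] for w,p in W])
r=least_squares(f,[.5,0,0],loss='soft_l1',f_scale=.003);v=r.x
print(v);print((r.fun.reshape(-1,2)*1000).round(1))
np.save("bay.npy",v)
def tobay(w):
    c,s=np.cos(v[2]),np.sin(v[2]);d=w[:2]-v[:2];return np.round(1000*np.array([c*d[0]+s*d[1],-s*d[0]+c*d[1]]),1)
T=lambda z,y,h:tobay(onz("top",tw(z,y),h))
print("hinges L,R",T(90,350,.122),T(428,318,.122))
print("free ends: L panel end",T(100,498,.122),"L lip",T(113,520,.122),"R panel",T(495,470,.122),"R flange",T(512,490,.122))
print("module front panel top corners",T(155,480,.100),T(385,457,.100),"pad", T(272,487,.087))
print("scene: panel top",[tobay(onz("scene",sw(*a),.1)) for a in((165,115),(386,82))], "doors", [tobay(onz("scene",sw(*a),.122)) for a in((130,195),(472,138),(60,98),(430,50),(42,85),(418,38))])
E
```

```text
[0.56726625 0.00894854 0.11855933]
[[ 4.3  1.3]
 [ 1.5  0.2]
 [-0.8 -1. ]
 [-0.8 -0.3]
 [-3.6  3. ]
 [-1.9 -3.5]
 [ 0.9  4.9]
 [ 2.7 -1.5]
 [-1.5  0.3]
 [ 0.1 -1.7]]
hinges L,R [ -6.4 115.5] [  -8.5 -119.9]
free ends: L panel end [-107.8  118.1] L lip [-123.6  110.7] R panel [-117.6 -154.5] R flange [-132.5 -164.6]
module front panel top corners [-101.9   81.3] [-103.   -81.9] pad [-117.    -0.3]
scene: panel top [array([-99.6, -83.8]), array([-99.5,  82. ])] doors [array([  -5.8, -120.4]), array([ -8.9, 120.8]), array([-109.9, -156.2]), array([-103.3,  115.7]), array([-126.1, -167.3]), array([-118. ,  110.3])]
```

```bash
cat >> h.py <<'E'
v=np.load("bay.npy")
def tobay(w):
    c,s=np.cos(v[2]),np.sin(v[2]);d=np.asarray(w)[:2]-v[:2];return np.round(1000*np.array([c*d[0]+s*d[1],-s*d[0]+c*d[1]]),1)
def fb(p):
    c,s=np.cos(v[2]),np.sin(v[2]);p=np.asarray(p)/1000;return np.array([v[0]+c*p[0]-s*p[1],v[1]+s*p[0]+c*p[1]])
def st():
    s=manip.get_state();print("t",round(s["time"],2),"bay",tobay(s["tcp_pos"]),"z",s["tcp_pos"][2].round(4),"rot",s["tool_rot"].round(3),"relyaw",round(s["tool_rot"][2]-v[2],4),"F",s["force"].round(1),"open",round(s["opening"],3));return s
E
python3 - <<'E'
from h import *
st()
print("bottle",tobay(onz("top",(183,206),.15)),tobay(onz("scene",(426,172),.15)))
for n,p in (("wrench",(218,258)),("wrench2",(221,315)),("sd",(403,283)),("sdtip",(400,210))): print(n,tobay(onz("top",p,.01)))
for p in ((383,160),(445,148),(450,180),(392,200)): print("bin",tobay(onz("top",p,.06)))
E
python3 -m handwheel '[[0,0,0,0,0,0.09,1],[0,0,0,0,0,0.09,1],[0.01,-0.015,0,0,0,0,1],[0.02,-0.028,0,0,0,0,1],[0.02,-0.028,0,0,0,0,1],[0.02,-0.028,0,0,0,0,1],[0.02,-0.028,0,0,0,0,1],[0.02,-0.028,0,0,0,0,1]]'
python3 -c "from h import *;st()"
```

```text
t 0.1 bay [-469.7 -457.8] z 0.2307 rot [-3.14 -0.    0.3 ] relyaw 0.1813 F [ 0.6 -0.  -1. ] open 0.086
bottle [ 68.6 248.8] [ 79.2 246.7]
wrench [-47.1 218.5]
wrench2 [-178.1  223. ]
sd [-150.3 -205.7]
sdtip [  20.9 -218.7]
bin [ 135.9 -181.5]
bin [ 149.4 -326. ]
bin [  75.3 -328.3]
bin [  43.5 -191.4]
time: 0.9
tcp_pos: [0.2461, -0.3331, 0.231]
tool_rot: [-3.141, 0.0, 0.119]
force: [-0.1, -0.5, 0.9]
opening: -0.0001
t 0.9 bay [-359.4 -301.6] z 0.231 rot [-3.141  0.     0.119] relyaw 0.0009 F [-0.1 -0.5  0.9] open -0.0
```

```bash

python3 -m handwheel '[[0.026,-0.037,0,0,0,0,1],[0.026,-0.037,0,0,0,0,1],[0.026,-0.037,0,0,0,0,1],[0.026,-0.037,0,0,0,0,1],[0.026,-0.037,0,0,0,0,1],[0.026,-0.037,0,0,0,0,1],[0.026,-0.037,0,0,0,0,1],[0.02,-0.03,0,0,0,0,1]]'
python3 -c "from h import *;st()"
```

```text
time: 1.7
tcp_pos: [0.4123, -0.0212, 0.2312]
tool_rot: [-3.141, -0.0, 0.121]
force: [1.1, -1.8, 0.5]
opening: 0.0
t 1.7 bay [-157.4  -11.6] z 0.2312 rot [-3.141 -0.     0.121] relyaw 0.0023 F [ 1.1 -1.8  0.5] open 0.0
```

```bash

python3 -m handwheel '[[0,0,0,0,0,0,1],[0,0,0,0,0,0,1]]'
python3 - <<'E'
from h import *
s=st();cv2.imwrite("pics/w1.png",camera("wrist"));cv2.imwrite("pics/top1.png",camera("top"))
E
```

```text
time: 1.9
tcp_pos: [0.4116, -0.0229, 0.2309]
tool_rot: [3.142, 0.001, 0.122]
force: [-0.6, -0.5, 0.3]
opening: 0.0001
t 1.9 bay [-158.4  -13.2] z 0.2309 rot [3.142e+00 1.000e-03 1.220e-01] relyaw 0.0038 F [-0.6 -0.5  0.3] open 0.0
```

View pics/w1.png

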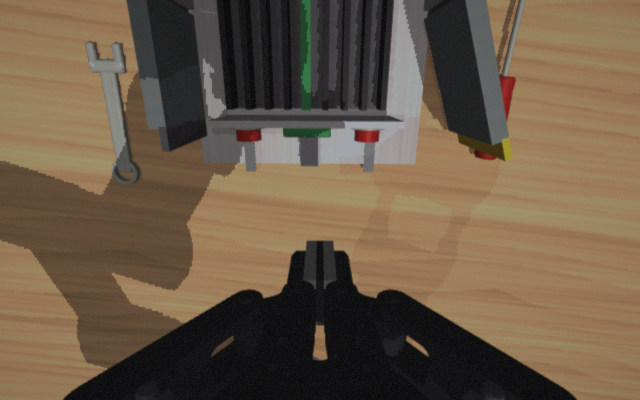

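The wrist view shows the green pad at about (307,131), the red caps at (249,134) and (368,134), and the rail at (309,150). The shut fingertips are at (320,245), slightly to the right of the pad.

```bash
cat >> h.py <<'E'
from scipy.spatial.transform import Rotation as Ro
def wz(s,uv,z):
    m=camera_model("wrist");T=m["tool_from_camera"]
    R=Ro.from_euler("xyz",s["tool_rot"]).as_matrix()
    d=R@T[:3,:3]@np.linalg.solve(m["intrinsics"],[uv[0],uv[1],1.]);c=s["tcp_pos"]+R@T[:3,3]
    return c+d*(z-c[2])/d[2]
E
python3 - <<'E'
from h import *
s=st();I=cv2.imread("pics/w1.png").astype(int)
b,g,r=I[...,0],I[...,1],I[...,2]
m=(g>r+30)&(g>b+25);m[:122]=0;ys,xs=np.nonzero(m);print("pad px",xs.min(),xs.max(),ys.min(),ys.max())
u=(xs.min()+xs.max())/2
print("pad",tobay(wz(s,(u,127),.087)),tobay(wz(s,(u,137),.067)))
for a in((237,130),(261,130),(356,130),(380,130)):print("cap",tobay(wz(s,a,.067+.012)))
print("rail front",tobay(wz(s,(300,165),.026)),tobay(wz(s,(318,165),.026)))
print("apron",tobay(wz(s,(204,163),.012)),tobay(wz(s,(416,164),.012)))
print("tip px->",tobay(wz(s,(320,243),s["tcp_pos"][2])))
E
```

```text
t 2.0 bay [-158.7  -14.3] z 0.2311 rot [3.141e+00 1.000e-03 1.190e-01] relyaw 0.0007 F [-0.4  0.2 -0.5] open 0.0
pad px 284 330 129 136
pad [-109.4   -1.2] [-121.4   -0.3]
cap [-113.1   64.6]
cap [-113.1   42.2]
cap [-113.1  -46.7]
cap [-113.1  -69.2]
rail front [-159.4    9.8] [-159.4  -10.8]
apron [-160.3  124.7] [-161.5 -127.3]
tip px-> [-151.   -12.9]
```

```bash

python3 -m handwheel '[[0,-0.0135,0.01,0,0,0,1],[0,0,0.035,0,0,0,1],[0,0,0.04,0,0,0,1],[0,0,0.04,0,0,0,1],[0,0,0.03,0,0,0,1],[0,0,0.016,0,0,0,1],[0.01,0,0,0,0,0,1],[0,0,0,0,0,0,1]]'
python3 -c "from h import *;st()"
```

```text
time: 2.8
tcp_pos: [0.4219, -0.01, 0.0609]
tool_rot: [3.141, -0.002, 0.118]
force: [0.5, 0.6, 0.7]
opening: -0.0
t 2.8 bay [-146.6   -1.6] z 0.0609 rot [ 3.141e+00 -2.000e-03  1.180e-01] relyaw -0.0005 F [0.5 0.6 0.7] open -0.0
```

Centred. Approach the pad slowly.

```bash

python3 -m handwheel '[[0.006,-0.001,0,0,0,0,1],[0.006,0,0,0,0,0,1],[0.005,0,0,0,0,0,1],[0.004,0,0,0,0,0,1],[0.004,0,0,0,0,0,1],[0.004,0,0,0,0,0,1]]'
python3 -c "from h import *;st()"
python3 -m handwheel '[[0.004,0,0,0,0,0,1],[0.004,0,0,0,0,0,1],[0.004,0,0,0,0,0,1],[0.004,0,0,0,0,0,1]]'
python3 -c "from h import *;st()"
```

```text
time: 3.4
tcp_pos: [0.4465, -0.0041, 0.06]
tool_rot: [-3.141, 0.005, 0.12]
force: [-7.9, -0.8, 2.6]
opening: -0.0002
t 3.4 bay [-121.5    1.3] z 0.06 rot [-3.141  0.005  0.12 ] relyaw 0.0018 F [-7.9 -0.8  2.6] open -0.0
time: 3.8
tcp_pos: [0.4624, -0.0022, 0.06]
tool_rot: [-3.141, 0.005, 0.12]
force: [-7.6, -0.9, 4.4]
opening: -0.0004
t 3.8 bay [-105.5    1.4] z 0.06 rot [-3.141  0.005  0.12 ] relyaw 0.0018 F [-7.6 -0.9  4.4] open -0.0
```

```bash

python3 -m handwheel '[[0.006,0.001,0,0,0,0,1],[0.006,0,0,0,0,0,1],[0.006,0,0,0,0,0,1],[0.006,0,0,0,0,0,1],[0.006,0,0,0,0,0,1]]'
python3 -c "from h import *;st()"
python3 -m handwheel '[[0.007,0,0,0,0,0,1],[0.007,0,0,0,0,0,1],[0.007,0,0,0,0,0,1],[0.007,0,0,0,0,0,1],[0.007,0,0,0,0,0,1]]'
python3 -c "
from h import *
st();cv2.imwrite('pics/top2.png',cv2.resize(camera('top')[120:310,225:425],None,fx=3,fy=3,interpolation=cv2.INTER_CUBIC))"
```

```text
time: 4.3
tcp_pos: [0.4925, 0.0004, 0.0599]
tool_rot: [-3.141, 0.005, 0.12]
force: [-7.1, 0.1, 3.3]
opening: -0.0001
t 4.3 bay [-75.3   0.4] z 0.0599 rot [-3.141  0.005  0.12 ] relyaw 0.0018 F [-7.1  0.1  3.3] open -0.0
time: 4.8
tcp_pos: [0.5273, 0.0046, 0.0599]
tool_rot: [-3.141, 0.005, 0.12]
force: [-6.4, -0.7, 2.8]
opening: -0.0001
t 4.8 bay [-40.2   0.4] z 0.0599 rot [-3.141  0.005  0.12 ] relyaw 0.0017 F [-6.4 -0.7  2.8] open -0.0
```

View pics/top2.png

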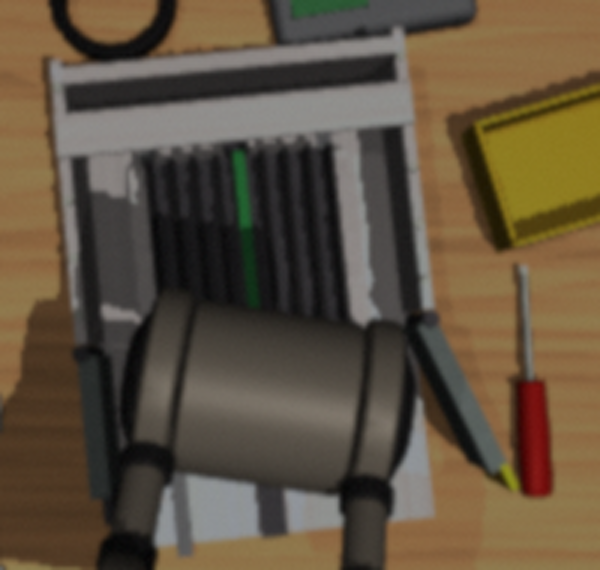

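The module is straight, with its back end nearing the strap at row ~150. Its green stripe lines up with the rail. I'll keep pushing and slow down near home.

```bash

python3 -m handwheel '[[0.006,0,0,0,0,0,1],[0.006,0,0,0,0,0,1],[0.006,0,0,0,0,0,1],[0.006,0,0,0,0,0,1],[0.006,0,0,0,0,0,1],[0.005,0,0,0,0,0,1]]'
python3 -c "from h import *;st()"
python3 -m handwheel '[[0.002,0,0,0,0,0,1],[0.002,0,0,0,0,0,1]]'
python3 -m handwheel '[[0.002,0,0,0,0,0,1],[0.001,0,0,0,0,0,1]]'
python3 -c "from h import *;st()"
```

```text
time: 5.45
tcp_pos: [0.5625, 0.0086, 0.0598]
tool_rot: [-3.141, 0.004, 0.12]
force: [-7.1, -0.3, 2.2]
opening: -0.0
t 5.45 bay [-4.8  0.3] z 0.0598 rot [-3.141  0.004  0.12 ] relyaw 0.0016 F [-7.1 -0.3  2.2] open -0.0
time: 5.65
tcp_pos: [0.5664, 0.0091, 0.0598]
tool_rot: [-3.141, 0.004, 0.12]
force: [-5.9, -0.9, 1.7]
opening: 0.0
time: 5.85
tcp_pos: [0.5696, 0.0094, 0.0598]
tool_rot: [-3.141, 0.003, 0.12]
force: [-6.2, -1.1, 1.8]
opening: -0.0002
t 5.85 bay [2.3 0.2] z 0.0598 rot [-3.141e+00  3.000e-03  1.200e-01] relyaw 0.0015 F [-6.2 -1.1  1.8] open -0.0
```

```bash

for i in 1 ; do
python3 -m handwheel '[[0.0015,0,0,0,0,0,1],[0.0015,0,0,0,0,0,1]]' | grep -E "pos|force"
python3 -m handwheel '[[0.001,0,0,0,0,0,1],[0.001,0,0,0,0,0,1]]'| grep -E "pos|force"
python3 -m handwheel '[[0.001,0,0,0,0,0,1]]'| grep -E "pos|force"
done
python3 -c "from h import *;st()"
```

```text
tcp_pos: [0.5724, 0.0098, 0.0598]
force: [-5.2, -1.0, 1.7]
tcp_pos: [0.5744, 0.01, 0.0598]
force: [-5.8, -0.8, 1.2]
tcp_pos: [0.5753, 0.0101, 0.0598]
force: [-6.7, -1.2, 1.2]
t 6.35 bay [8.2 0.2] z 0.0598 rot [-3.141  0.004  0.12 ] relyaw 0.0015 F [-6.7 -1.2  1.2] open 0.0
```

```bash

python3 -m handwheel '[[0.001,0,0,0,0,0,1]]'| grep -E "pos|force"
python3 -m handwheel '[[0.001,0,0,0,0,0,1]]'| grep -E "pos|force"
python3 -m handwheel '[[0.001,0,0,0,0,0,1]]'| grep -E "pos|force"
python3 -c "from h import *;st()"
```

```text
tcp_pos: [0.5763, 0.0103, 0.0598]
force: [-6.6, -0.4, 0.4]
tcp_pos: [0.5773, 0.0104, 0.0598]
force: [-5.8, -0.6, 0.2]
tcp_pos: [0.5775, 0.0104, 0.0598]
force: [-10.5, -2.1, 4.8]
t 6.65 bay [10.4  0.2] z 0.0598 rot [-3.141  0.006  0.12 ] relyaw 0.0017 F [-10.5  -2.1   4.8] open 0.0
```

```bash

python3 -m handwheel '[[0.0005,0,0,0,0,0,1]]'| grep -E "pos|force"
python3 -c "from h import *;st()"
```

```text
tcp_pos: [0.5775, 0.0104, 0.0598]
force: [-12.1, -2.8, 5.8]
t 6.75 bay [10.4  0.2] z 0.0598 rot [-3.141  0.007  0.12 ] relyaw 0.0017 F [-12.1  -2.8   5.8] open 0.0
```

```bash

python3 -m handwheel '[[-0.005,0,0,0,0,0,1],[-0.015,0,0,0,0,0,1],[-0.02,0,-0.01,0,0,0,1],[-0.01,0,-0.03,0,0,0,1],[0,0,-0.04,0,0,0,1],[0,0,-0.035,0,0,0,1],[-0.02,-0.015,-0.01,0,0,0,1],[-0.02,-0.03,0,0,0,0,1]]'
python3 -m handwheel '[[-0.02,-0.03,0,0,0,0,1],[-0.01,-0.03,0,0,0,0,1],[0,-0.03,0,0,0,0,1],[0,-0.03,0,0,0,0,1],[0,-0.02,0,0,0,0,1],[0,0,0,0,0,0,1]]'
python3 -c "
from h import *
st();cv2.imwrite('pics/top3.png',cv2.resize(camera('top')[120:310,225:425],None,fx=3,fy=3,interpolation=cv2.INTER_CUBIC));
st();cv2.imwrite('pics/sc3.png',cv2.resize(camera('scene')[115:300,195:395],None,fx=3,fy=3,interpolation=cv2.INTER_CUBIC))"
```

```text
time: 7.55
tcp_pos: [0.4875, 0.0436, 0.1877]
tool_rot: [3.14, -0.007, 0.117]
force: [-0.0, 0.7, -0.4]
opening: 0.0
time: 8.15
tcp_pos: [0.4392, 0.1819, 0.1857]
tool_rot: [-3.141, -0.002, 0.123]
force: [-0.0, 0.5, -0.5]
opening: -0.0003
t 8.15 bay [-106.7  186.9] z 0.1857 rot [-3.141e+00 -2.000e-03  1.230e-01] relyaw 0.0044 F [-0.   0.5 -0.5] open -0.0
t 8.2 bay [-106.7  185.6] z 0.1855 rot [-3.142e+00 -2.000e-03  1.220e-01] relyaw 0.0038 F [ 0.3 -0.7 -0.2] open -0.0
```

View pics/top3.png

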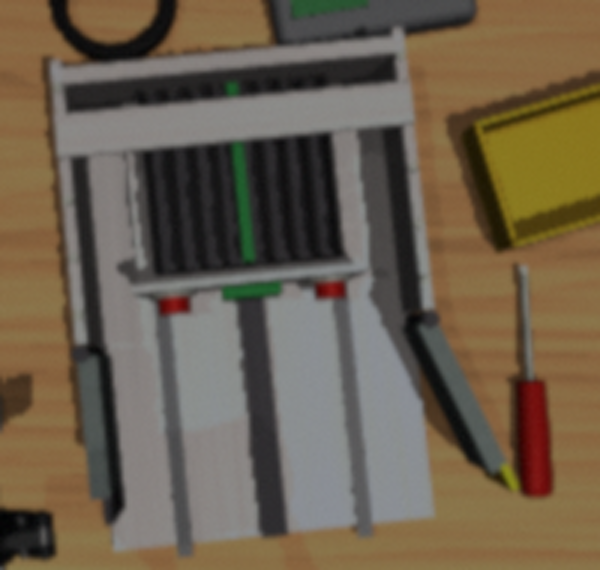

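View pics/sc3.png

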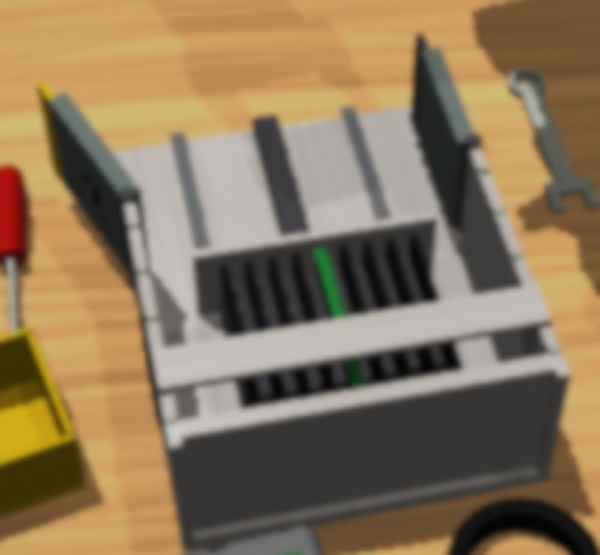

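The top view shows the module straight, with its pad at zoom (250,290). The scene view shows its back end against the back wall. Both doors and the tools haven't moved. Next I'll work out the path for the rebated leaf.

```bash
python3 - <<'E'
from h import *
print("pad",tobay(onz("top",tw(251,296),.067)), tobay(onz("top",tw(251,286),.087)))
print("panel top", tobay(onz("top",tw(135,291),.1)),tobay(onz("top",tw(367,268),.1)),"expect x 32..37")
for name,sg,r in(("L",1,82),("R",-1,92)):
  prev=None
  for th in np.arange(1.95 if sg<0 else 1.65,-.01,-.15):
    n=np.array([-np.cos(th),sg*np.sin(th)]);d=np.array([-np.sin(th),-sg*np.cos(th)])
    p=np.array([-7,sg*118])+r*d+n*(7+11*abs(n[0])+14.5*abs(n[1]))
    print(name,round(th,2),p.round(0),None if prev is None else (p-prev).round(0));prev=p
E
```

```text
pad [21.3  0.5] [27.8 -0. ]
panel top [32.1 82.5] [ 31.6 -83.7] expect x 32..37
L 1.65 [-87. 147.] None
L 1.5 [-90. 134.] [ -3. -12.]
L 1.35 [-92. 123.] [ -2. -11.]
L 1.2 [-92. 111.] [ -0. -12.]
L 1.05 [-91.  99.] [  2. -12.]
L 0.9 [-87.  87.] [  4. -12.]
L 0.75 [-81.  75.] [  6. -12.]
L 0.6 [-73.  64.] [  8. -11.]
L 0.45 [-64.  54.] [ 10. -10.]
L 0.3 [-52.  46.] [12. -8.]
L 0.15 [-39.  40.] [13. -6.]
L 0.0 [-25.  36.] [14. -4.]
R 1.95 [ -83. -175.] None
R 1.8 [ -91. -162.] [-8. 13.]
R 1.65 [ -97. -148.] [-6. 14.]
R 1.5 [-100. -134.] [-3. 14.]
R 1.35 [-102. -121.] [-2. 13.]
R 1.2 [-102. -107.] [ 0. 13.]
R 1.05 [-99. -94.] [ 2. 14.]
R 0.9 [-95. -81.] [ 5. 13.]
R 0.75 [-88. -68.] [ 7. 13.]
R 0.6 [-79. -56.] [ 9. 12.]
R 0.45 [-68. -45.] [11. 11.]
R 0.3 [-55. -37.] [13.  9.]
R 0.15 [-41. -30.] [14.  7.]
R 0.0 [-25. -26.] [16.  4.]
```

```bash

python3 -m handwheel '[[0.018,0.015,0.02,0,0,0,1],[0,0,0.03,0,0,0,1],[0,0,0.03,0,0,0,1],[0,0,0.02,0,0,0,1],[0,0,0.01,0,0,0,1],[0,0,0,0,0,0,1]]'
python3 -c "from h import *;st()"
```

```text
time: 8.85
tcp_pos: [0.4585, 0.1661, 0.0744]
tool_rot: [3.141, 0.002, 0.119]
force: [-0.1, 0.0, 0.0]
opening: 0.0002
t 8.85 bay [-89.4 168.9] z 0.0744 rot [3.141e+00 2.000e-03 1.190e-01] relyaw 0.0001 F [-0.1  0.   0. ] open 0.0
```

```bash

python3 -m handwheel '[[0,0.01,0,0,0,0,1],[0,0.01,0,0,0,0,1],[0,0.007,0,0,0,0,1],[0,0.007,0,0,0,0,1],[-0.002,0.01,0,0,0,0,1],[0,0.01,0,0,0,0,1],[0,0.01,0,0,0,0,1]]'
python3 -c "from h import *;st()"
python3 -m handwheel '[[0.001,0.01,0,0,0,0,1],[0.002,0.011,0,0,0,0,1],[0.003,0.011,0,0,0,0,1],[0.005,0.01,0,0,0,0,1]]'
python3 -c "
from h import *
st();cv2.imwrite('pics/top4.png',cv2.resize(camera('top')[120:310,225:425],None,fx=3,fy=3,interpolation=cv2.INTER_CUBIC))"
```

```text
time: 9.55
tcp_pos: [0.4644, 0.1023, 0.0753]
tool_rot: [3.141, 0.0, 0.12]
force: [1.0, 1.0, 0.3]
opening: -0.0
t 9.55 bay [-91.1 104.9] z 0.0753 rot [3.141 0.    0.12 ] relyaw 0.0012 F [1.  1.  0.3] open -0.0
time: 9.95
tcp_pos: [0.4806, 0.0618, 0.0751]
tool_rot: [3.141, 0.001, 0.12]
force: [-0.8, -0.2, -0.2]
opening: -0.0002
t 9.95 bay [-79.8  62.7] z 0.0751 rot [3.141e+00 1.000e-03 1.200e-01] relyaw 0.001 F [-0.8 -0.2 -0.2] open -0.0
```

View pics/top4.png

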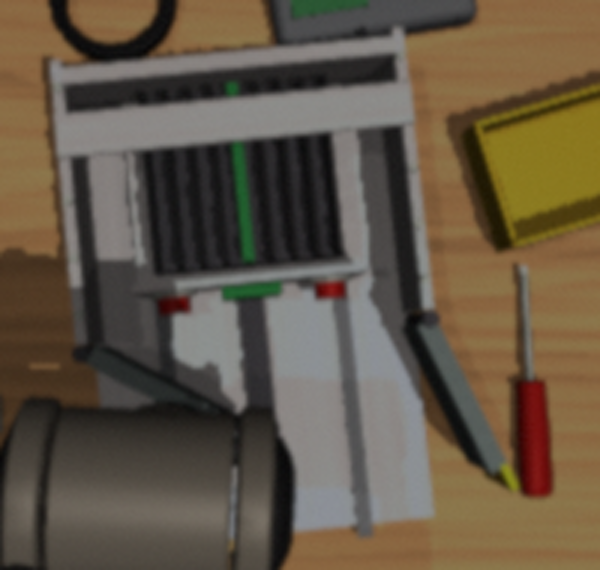

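The rebated leaf follows the finger and is roughly 0.6 rad from shut. Continuing.

```bash

python3 -m handwheel '[[0.008,0.006,0,0,0,0,1],[0.008,0.005,0,0,0,0,1],[0.007,0.005,0,0,0,0,1],[0.007,0.005,0,0,0,0,1],[0.007,0.003,0,0,0,0,1],[0.006,0.002,0,0,0,0,1],[0.004,0.001,0,0,0,0,1]]'
python3 -c "from h import *;st()"
python3 -m handwheel '[[0.003,0,0,0,0,0,1]]'| grep -E "pos|force"
python3 -m handwheel '[[0.002,0,0,0,0,0,1]]'| grep -E "pos|force"
python3 -c "from h import *;st()"
```

```text
time: 10.7
tcp_pos: [0.531, 0.0416, 0.0752]
tool_rot: [3.141, -0.0, 0.12]
force: [-1.0, 0.6, -0.7]
opening: 0.0001
t 10.7 bay [-32.2  36.7] z 0.0752 rot [ 3.141 -0.     0.12 ] relyaw 0.0012 F [-1.   0.6 -0.7] open 0.0
tcp_pos: [0.5336, 0.042, 0.0752]
force: [-0.1, -0.3, -0.1]
tcp_pos: [0.5353, 0.0423, 0.0752]
force: [-7.3, -2.9, 3.5]
t 10.9 bay [-27.8  36.9] z 0.0752 rot [3.141e+00 1.000e-03 1.200e-01] relyaw 0.0014 F [-7.3 -2.9  3.5] open -0.0
```

```bash

python3 -m handwheel '[[0.001,0,0,0,0,0,1]]'| grep -E "pos|force"
python3 -m handwheel '[[0.0005,0,0,0,0,0,1]]'| grep -E "pos|force"
python3 -c "from h import *;st()"
```

```text
tcp_pos: [0.5351, 0.0424, 0.0751]
force: [-7.2, -0.9, 3.3]
tcp_pos: [0.5351, 0.0424, 0.075]
force: [-7.9, -2.6, 3.8]
t 11.1 bay [-28.  37.] z 0.075 rot [-3.141  0.004  0.12 ] relyaw 0.0016 F [-7.9 -2.6  3.8] open -0.0
```

```bash

python3 -m handwheel '[[-0.005,0,0,0,0,0,1],[-0.02,0,0,0,0,0,1],[-0.03,0,-0.01,0,0,0,1],[-0.01,0.01,-0.035,0,0,0,1],[0,0.03,-0.04,0,0,0,1],[0,0.035,-0.025,0,0,0,1],[0,0.035,0,0,0,0,1],[0,0.035,0,0,0,0,1]]'
python3 -m handwheel '[[0,0.035,0,0,0,0,1],[0,0.035,0,0,0,0,1],[0,0.025,0,0,0,0,1],[0,0,0,0,0,0,1]]'
python3 -c "
from h import *
st();cv2.imwrite('pics/top5.png',cv2.resize(camera('top')[120:310,225:425],None,fx=3,fy=3,interpolation=cv2.INTER_CUBIC));
st();cv2.imwrite('pics/sc5.png',cv2.resize(camera('scene')[115:300,195:395],None,fx=3,fy=3,interpolation=cv2.INTER_CUBIC))"
```

```text
time: 11.9
tcp_pos: [0.4903, -0.1107, 0.1868]
tool_rot: [3.14, -0.004, 0.12]
force: [0.7, 0.1, -0.1]
opening: -0.0002
time: 12.3
tcp_pos: [0.5013, -0.2066, 0.1852]
tool_rot: [3.14, -0.001, 0.117]
force: [-0.4, -0.2, -0.4]
opening: 0.0
t 12.3 bay [ -91.  -206.3] z 0.1852 rot [ 3.14e+00 -1.00e-03  1.17e-01] relyaw -0.0019 F [-0.4 -0.2 -0.4] open 0.0
t 12.35 bay [ -91.2 -204.5] z 0.1851 rot [ 3.141e+00 -1.000e-03  1.170e-01] relyaw -0.0011 F [ 0.2  0.6 -0.3] open -0.0
```

View pics/top5.png

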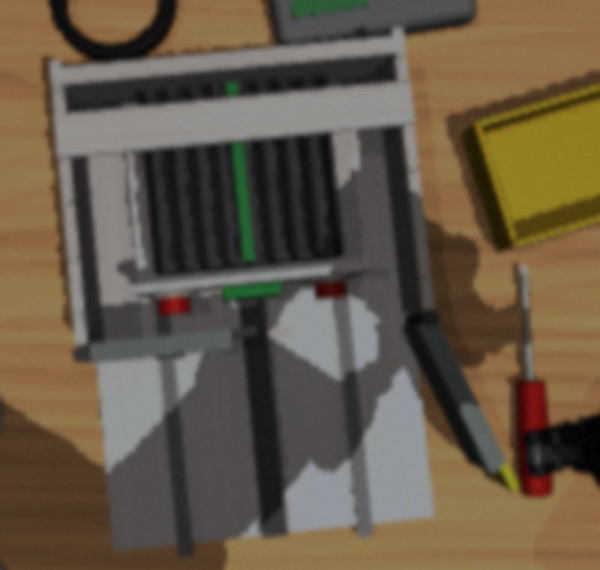

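View pics/sc5.png

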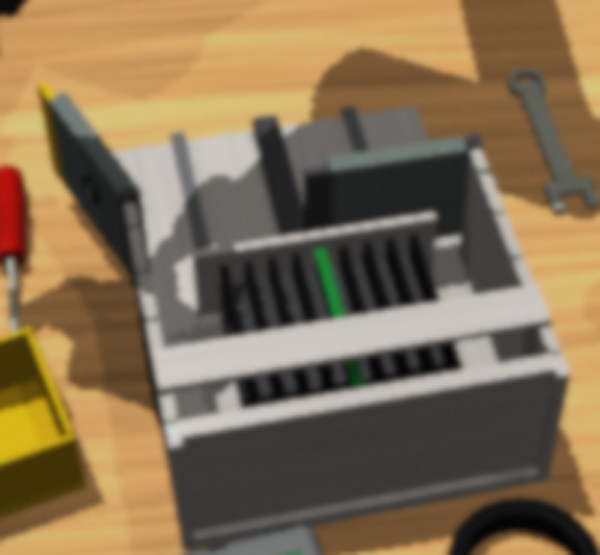

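```bash
python3 - <<'E'
from h import *
T=lambda z,y,h:tobay(onz("top",tw(z,y),h))
a,b=T(90,359,.122),T(233,345,.122);print(a,b,np.arctan2(-(b-a)[0],-(b-a)[1]))
a,b=T(95,346,.122),T(228,332,.122);print(a,b,np.arctan2(-(b-a)[0],-(b-a)[1]))
S=lambda z,y,h:tobay(onz("scene",sw(z,y),h))
a,b=S(465,140,.122),S(330,156,.122);print(a,b,np.arctan2(-(b-a)[0],-(b-a)[1]))
E
python3 -m handwheel '[[0,0,0.025,0,0,0,1],[0,0,0.03,0,0,0,1],[0,0,0.03,0,0,0,1],[0,0,0.015,0,0,0,1],[0,0,0.01,0,0,0,1],[0,0,0,0,0,0,1]]'
python3 -c "from h import *;st()"
```

```text
[-12.6 116.1] [-13.2  17. ] 0.006054416435826523
[ -4.  111.8] [-3.9 19.5] -0.0010834231947252047
[ -8.  115.5] [-12.9  19.7] 0.05110369169679022
time: 13.0
tcp_pos: [0.5005, -0.2024, 0.0745]
tool_rot: [-3.14, 0.001, 0.121]
force: [0.1, -0.6, -0.5]
opening: 0.0001
t 13.0 bay [ -91.3 -202. ] z 0.0745 rot [-3.14e+00  1.00e-03  1.21e-01] relyaw 0.0023 F [ 0.1 -0.6 -0.5] open 0.0
```

The rebated leaf is shut: 0.00–0.006 rad in the top view, its outer face at x ≈ -13, and it stopped hard. Now I'll sweep the flanged leaf.

```bash

python3 -m handwheel '[[0,-0.012,0,0,0,0,1],[0,-0.012,0,0,0,0,1],[0,-0.008,0,0,0,0,1],[-0.002,-0.008,0,0,0,0,1],[-0.003,-0.01,0,0,0,0,1],[-0.003,-0.011,0,0,0,0,1],[-0.001,-0.011,0,0,0,0,1],[-0.001,-0.011,0,0,0,0,1]]'
python3 -c "from h import *;st()"
python3 -m handwheel '[[0,-0.011,0,0,0,0,1],[0.001,-0.011,0,0,0,0,1],[0.002,-0.011,0,0,0,0,1],[0.004,-0.011,0,0,0,0,1],[0.005,-0.01,0,0,0,0,1]]'
python3 -c "
from h import *
st();cv2.imwrite('pics/top6.png',cv2.resize(camera('top')[120:310,225:425],None,fx=3,fy=3,interpolation=cv2.INTER_CUBIC))"
```

```text
time: 13.8
tcp_pos: [0.481, -0.1216, 0.0755]
tool_rot: [3.141, -0.001, 0.12]
force: [1.0, -1.1, 2.5]
opening: -0.0001
t 13.8 bay [-101.1 -119.4] z 0.0755 rot [ 3.141e+00 -1.000e-03  1.200e-01] relyaw 0.0011 F [ 1.  -1.1  2.5] open -0.0
time: 14.3
tcp_pos: [0.4865, -0.0663, 0.0751]
tool_rot: [-3.141, 0.001, 0.12]
force: [-0.3, -0.7, -0.1]
opening: -0.0
t 14.3 bay [-89.1 -65.1] z 0.0751 rot [-3.141e+00  1.000e-03  1.200e-01] relyaw 0.0014 F [-0.3 -0.7 -0.1] open -0.0
```

View pics/top6.png

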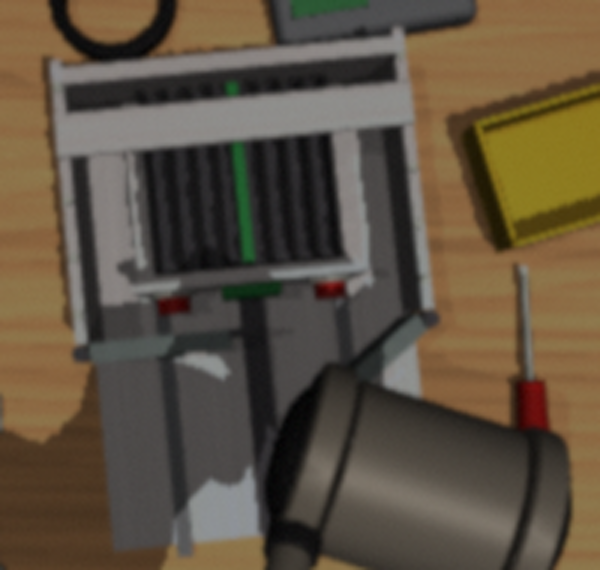

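The flanged leaf follows too, at roughly 0.75 rad.

```bash

python3 -m handwheel '[[0.008,-0.007,0,0,0,0,1],[0.009,-0.007,0,0,0,0,1],[0.009,-0.007,0,0,0,0,1],[0.009,-0.006,0,0,0,0,1],[0.009,-0.005,0,0,0,0,1],[0.009,-0.003,0,0,0,0,1]]'
python3 -c "from h import *;st()"
```

```text
time: 14.95
tcp_pos: [0.5357, -0.0257, 0.0752]
tool_rot: [-3.142, 0.0, 0.12]
force: [-0.9, -0.9, 0.1]
opening: 0.0001
t 14.95 bay [-35.5 -30.6] z 0.0752 rot [-3.142  0.     0.12 ] relyaw 0.0015 F [-0.9 -0.9  0.1] open 0.0
```

```bash

python3 -m handwheel '[[0.003,-0.001,0,0,0,0,1],[0.002,0,0,0,0,0,1]]'| grep -E "pos|force"
python3 -m handwheel '[[0.0015,0,0,0,0,0,1]]'| grep -E "pos|force"
python3 -m handwheel '[[0.001,0,0,0,0,0,1]]'| grep -E "pos|force"
python3 -c "from h import *;st()"
```

```text
tcp_pos: [0.54, -0.0245, 0.0751]
force: [-1.2, 0.3, -0.5]
tcp_pos: [0.5412, -0.0246, 0.0752]
force: [-0.1, -0.1, -0.2]
tcp_pos: [0.5421, -0.0246, 0.0752]
force: [-0.0, -0.2, -0.4]
t 15.35 bay [-28.9 -30.3] z 0.0752 rot [3.142 0.    0.12 ] relyaw 0.0009 F [-0.  -0.2 -0.4] open -0.0
```

```bash

python3 -m handwheel '[[0.001,0,0,0,0,0,1]]'| grep -E "pos|force"
python3 -m handwheel '[[0.001,0,0,0,0,0,1]]'| grep -E "pos|force"
python3 -m handwheel '[[0.001,0,0,0,0,0,1]]'| grep -E "pos|force"
python3 -c "from h import *;st()"
```

```text
tcp_pos: [0.5431, -0.0245, 0.0753]
force: [-4.0, -0.9, -0.7]
tcp_pos: [0.543, -0.0244, 0.0751]
force: [-7.5, -0.4, 3.3]
tcp_pos: [0.543, -0.0242, 0.075]
force: [-11.3, -2.3, 4.5]
t 15.65 bay [-28.1 -30.1] z 0.075 rot [-3.141  0.005  0.12 ] relyaw 0.0012 F [-11.3  -2.3   4.5] open 0.0
```

```bash

python3 -m handwheel '[[-0.005,0,0,0,0,0,1],[-0.02,0,0,0,0,0,1],[-0.03,0,-0.01,0,0,0,1],[-0.03,0,-0.03,0,0,0,1],[-0.03,0.02,-0.04,0,0,0,1],[-0.03,0.03,-0.03,0,0,0,1],[-0.02,0.03,0,0,0,0,1],[0,0.03,0,0,0,0,1]]'
python3 -m handwheel '[[0,0.03,0,0,0,0,1],[0,0.03,0,0,0,0,1],[0,0.02,0,0,0,0,1],[0,0,0,0,0,0,1]]'
python3 -c "
from h import *
st();cv2.imwrite('pics/top7f.png',camera('top'));cv2.imwrite('pics/sc7f.png',camera('scene'))
a=cv2.imread('pics/top7f.png')[120:310,225:425];b=cv2.imread('pics/sc7f.png')[115:300,195:395]
cv2.imwrite('pics/top7.png',cv2.resize(a,None,fx=3,fy=3,interpolation=cv2.INTER_CUBIC));
cv2.imwrite('pics/sc7.png',cv2.resize(b,None,fx=3,fy=3,interpolation=cv2.INTER_CUBIC));st()"
```

```text
time: 16.45
tcp_pos: [0.3962, -0.1511, 0.1828]
tool_rot: [3.14, -0.002, 0.119]
force: [0.6, 0.4, 0.9]
opening: 0.0002
time: 16.85
tcp_pos: [0.4075, -0.2319, 0.1814]
tool_rot: [3.14, -0.001, 0.117]
force: [0.1, 1.1, -1.1]
opening: -0.0
t 16.85 bay [-187.1 -220.2] z 0.1814 rot [ 3.14e+00 -1.00e-03  1.17e-01] relyaw -0.0014 F [ 0.1  1.1 -1.1] open -0.0
t 16.95 bay [-187.4 -217.6] z 0.1812 rot [-3.141 -0.     0.119] relyaw 0.0002 F [ 0.5 -0.   0.2] open 0.0
```

View pics/top7.png

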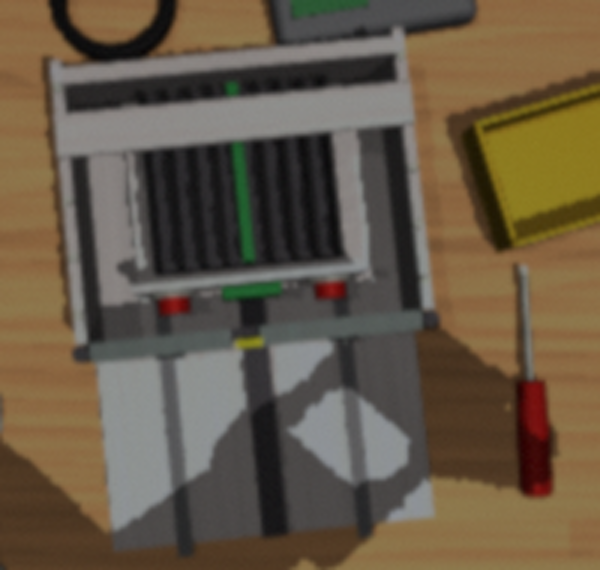

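View pics/sc7f.png

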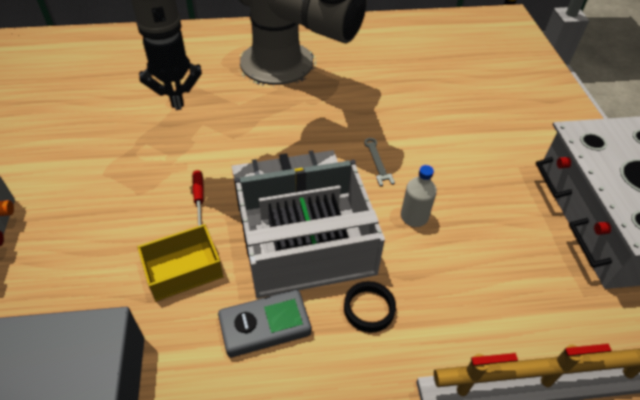

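Top view: both leaves lie in one straight line across the doorway, rows ~350 to ~320. The yellow flange sits at zoom (249,342), on the outside of the dark lip. The module is still home, and the bystanders are where they were.

```bash
python3 - <<'E'
from h import *
T=lambda z,y,h:tobay(onz("top",tw(z,y),h))
for p in((90,359),(228,347),(250,346),(270,342),(415,327)):print(T(*p,.122))
print("pad",T(251,296,.067))
manip.sign_off()
E
```

```text
[-12.6 116.1]
[-14.2  20.6]
[-15.1   5.3]
[-13.7  -8.7]
[ -13.8 -110.2]
pad [21.3  0.5]
the job is handed in; nothing more can be done
```

The job is done and handed in at about 17 s of the 59 s allowed. The power module is fully home and both doors are shut, with the yellow flange lapping over the rebated door's edge.

- **Module:** I pushed the green pad within about 1.5 mm of its middle, with 5–8 N while it slid. It came to a firm stop with about 12 N on the tool. The last check puts the pad at bay x ≈ 21 mm, against 22 mm when home.
- **Doors:** I shut the rebated door first, then the flanged one. Each came to a hard stop with the tool at the same depth (x ≈ -28 mm), at most about 11 N. The top view then showed both outer faces at x ≈ -13 to -15 mm, against -14 mm when shut.
- **Other items:** The wrench, screwdriver, bottle and bin look unmoved in the last pictures. The robot is clear of everything.

**One disagreement:** a rough scene-camera reading put the rebated door about 0.05 rad open. The top view gave at most 0.006 rad, and together with the hard stop I took that as correct.

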